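# Load a bracket under the drag spring of a sanding jig

## Task

Load the aluminium bracket into the sanding jig: with the fingertips, push the bracket and the black sprung plate it lies on down as far as they go, and, keeping it pressed down, slide it under the two steel lips and the leaf spring all the way to the end stop. Then let go and move clear, so that the black plate has sprung up behind the bracket and locks it in. Do not pick the bracket up at any time, and leave everything else on the table where it is.

Things in the scene. Friction and masses are not known exactly. Their poses are not given: they have to be found in the camera images.
- sanding_jig: Bench jig fixed to the table: two grey rails on a plywood board 260x140x12 mm. Origin: centre of the board's underside; +x: direction in which work is slid; z up; symmetric in y. Fixed dark steel bed: x -5 to 65 mm, top z 28 mm. Rails all the way from x -107 mm: inner faces y +-33.25 mm, tops z 38 mm. Black sprung plate at the loading end: x -100 to -9 mm, top z 36 mm when up. Highest point of the jig 48 mm.
- lips_mouth (a point): Centre of the mouth under the two steel keeper lips, at the lips' underside: jig x -4 mm, z 38 mm. The lips run from x -4 to 84 mm, one each side, and reach in over the bed to y +-26 mm (52 mm open between them, for the web and the fingers); tops at z 44 mm, screw heads to 48 mm at y +-40 mm.
- end_stop (a point): Middle of the dark end stop's face, on the bed: jig x 65 mm, z 28 mm. The bracket's front edge rests against it when home.
- bracket: Aluminium bracket, an upside-down T, about 100 g, on the black plate, tongue along the jig's +x. Origin: underside centre of its base (70 along x, 64 wide, 8 mm thick). Web across it: x -11 to -5 mm, 44 wide, top z 30 mm; tongue in front of it, foot behind. Starts with its front 76 to 90 mm short of the stop, square to the rails, 1.2 mm play each side. Home: origin at x 30, y 0, z 28 mm in the jig's frame.
- bracket_foot (a point): Centre of the top face of the bracket's foot (flat pad 24 mm long, 64 mm wide, behind the web), 23 mm behind the bracket's origin, 8 mm above its underside: press here and push forward against the web. Height above the table: 44 mm at the start (the tongue is then 6 mm too high for the lips and butts against them), 36.8 mm with the plate right down (clears them by 1.2 mm), 36 mm when home. Metal smooth, friction about 0.25.
- loading_plate (a joint): How far the black plate is pressed down, m: 0 up, 0.0072 on its stop (top then 0.8 mm above the bed). Slides straight down on springs: 7 N to start, 12 N at the bottom; pressing with 15 to 20 N keeps it down while sliding. Springs up behind the bracket once the bracket's rear edge has passed its front edge (4 mm clearance when home) and nothing presses on it.
- drag_spring (a joint): Lift of the leaf spring, rad: 0 at rest, about 0.04 with the tongue under it. Bright steel leaf 18 mm wide on the centre line, clamped at the far end (hinges at jig x 83 mm), knee at x 45 mm with its underside 6 mm above the bed at rest, nose turned up at x 33 mm. It bears on the tongue with about 5 N.
- spare_bracket: A second, equal bracket lying on the table to the left; not to be touched.
- vial: Clear plastic vial with clear cap, 39 x 36 x 60 mm, standing on the right; leave alone. Origin under its centre.
- dropper: Small white dropper bottle, 20 x 20 x 36 mm, on the right; leave alone. Origin under its centre.
- drum_a: Black sanding drum, 18 mm across, 22 mm high, standing close to the left side of the jig; leave alone.
- drum_b: Black sanding drum, 18 mm across, 22 mm high, standing close to the right side of the jig; leave alone.
- red_lid: Loose red vial cap, 39 x 36 x 9 mm, on the right; leave alone.
- gauge: Grey digital gauge on a dark foot, 57 x 58 x 109 mm, standing on the left; leave alone.
Things that resemble listed ones, but are neither listed nor needed, are in the scene too. Leave any purple look-alike of the bracket alone.

How it is judged:
By the outcome, as a careful person would: the job done as asked, in the order asked, and still so for the second after the job is handed in, with the robot touching nothing.
It also fails if it takes over 34 s, if anything falls off the work surface, if the arm or the gripper's body presses on something with over 40 N, if the wrist force passes 120 N, or if a joint passes its speed limit or range.

## Robot

A 6-joint arm with a two-finger parallel gripper is mounted at the origin on a cart in front of the work surface, level with it; the furniture and walls round the work are solid. World frame = base frame: x ahead of the robot, y to its left, z up, the work surface at z = 0. Lengths are in mm, angles in rad, forces in N, time in s.
With the tool pointing down it reaches from about 350 to 975 mm from the base axis. Payload 7.1 kg.
Tool frame: the origin (TCP) lies at the very end of the fingers, on their centre line; the grasp point (between the pads) lies 19 mm behind it; z points along the fingers, y is the direction in which the jaws open and shut (so a half turn about z gives the same grasp; the last joint's range is limited). The gripper opens to 88 mm and grips with 3 to 60 N. Pads are 20 mm wide; open, the fingers measure 115 mm over their backs; the gripper's body (75 mm by 178 mm) begins 61 mm behind the grasp point.
Start: joints at [-1.325, 0.423, 1.63, -0, 1.089, -0.019], TCP at [163.591, -603.194, 222.675] pointing down, gripper open.
Joint ranges: [-3, 3], [-0.9, 2.11], [0.09, 2.58], [-1.31, 4.45], [0.11, 2.69], [-2.54, 2.54]. Speed limits (rad/s): [2.39, 2.39, 3.01, 3.14, 3.14, 3.14].

## Interface

Orientations are given as a rotation vector (axis times angle).
In Python, from workcell import * gives the robot as it stands.
- The arm moves only by the tool play_rows, never from a script. Its argument "plan" is text: rows parted by semicolons, each of 7 numbers parted by spaces: the finger opening in cm, from 0 to 8.78, then the shift along the tool's x, y, z in cm, then the turn, a rotation vector about the tool's x, y, z in degrees. A call has 1 to 20 rows; each row shifts and turns the commanded pose from where the row before left it, along the tool's axes as they then stand; what a row does not reach is not made up. A row lasts 1/8 s, in which the tool goes at most 62.5 mm and 10.7 degrees, less where a joint would pass 70% of its speed; a pose out of reach is approached as far as the arm can. A call is refused whole if a number of a shift passes 6.25 or a number of a turn 10.7, either way. A call with a gripper value outside its range is refused whole. The fingers move at their own pace and stop on an object; the grip force is fixed at half the most. Time passes only in rows, so rows that do not move let the fingers close. It gives the time, the measured TCP pose, the force and the opening at its end, in the units of the state.
- get_obs(): the state, without advancing time (a new reading comes with each control period).
- get_image(name): name is "scene" or "side" or "wrist"; returns a dict with "pixels" (400x640x3 uint8, red, green, blue), "range_z" (400x640 float32, mm along the optical axis (not along the pixel's ray), 0 where there is no reading), "fx", "fy", "cx", "cy" (pixels), "eye" and "attitude" of the camera in the world. Camera axes: x right, y down, z forward; pixel columns grow to the right and rows downward; lengths in mm; the calibration is good to about 2 mm. A picture is of the moment at which its call begins.
- close_job(): hands the job in, once; it reports no verdict.
The state is a dict: "t": time; "qpos": joint angles; "qvel": joint speeds; "joint_torque": joint torques, N m; "ee_pos": TCP position; "orientation": TCP orientation; "ft_force": force on the tool from outside, world axes, zero at the start; "moment": the same for the moment, N m; "width": finger opening in mm.
Only numpy, scipy, OpenCV 4.12 (cv2) and the standard library are available. Lean on these libraries where they do the work, as an engineer would, in place of code of your own. Each camera call takes 0.05 s, during which the arm holds its last target. There are 200 camera calls.

## Working session

There is one attempt and no reset: what is moved stays moved. The work goes in short steps, Python scripts to look and compute and a tool call to move; the robot and the scene stay as the last step left them, time stands still between calls to the robot, and variables do not carry over. Pictures are saved under pics/ and viewed, about 8 in all and at most 12, crops included, and the job is handed in when it is done.

Besides the shell and the picture viewer there is one more tool, called after "Request:" as name(argument=value, ...) on one line, values as JSON. play_rows: Moves the arm, as the interface text tells. Its arguments: {"type":"object","properties":{"plan":{"type":"string"}},"required":["plan"]}

```bash
mkdir -p pics; ls; cat > h.py <<'E'
from workcell import *
import numpy as np, cv2
from scipy.spatial.transform import Rotation as R
def att(im):
    a=np.array(im["attitude"],float)
    return a if a.shape==(3,3) else (R.from_rotvec(a).as_matrix() if a.size==3 else R.from_quat(a).as_matrix())
def snap(n):
    im=get_image(n); np.savez(f"{n}.npz",**im); return im
def cloud(im):
    v,u=np.mgrid[:400,:640]; z=im["range_z"]
    c=np.stack([(u-im["cx"])/im["fx"]*z,(v-im["cy"])/im["fy"]*z,z],-1)
    return c@att(im).T+np.array(im["eye"])
E
python3 - <<'E'
from h import *
for n in("scene","side","wrist"):
    im=snap(n); print(n,im["eye"],im["attitude"],im["fx"]); cv2.imwrite(f"pics/{n}0.png",im["pixels"][...,::-1])
o=get_obs();print(o)
E
```

```text
pics
scene [-385.98547123 -641.55534619 1225.5823725 ] [-2.15567597  1.10453205 -0.47361512] 510.11008059221723
side [ 233.08889348 -733.04967872 1138.37034152] [-2.44753524  0.51835654 -0.15418046] 443.5443016458499
wrist [ 232.92432992 -583.00172759  382.87658776] [ 2.3213439  -1.77457021 -0.23975192] 316.8580624402462
{'t': 0.15, 'qpos': array([-1.32503917e+00,  4.23691748e-01,  1.63045579e+00, -1.05787432e-05,
        1.08866562e+00, -1.89903604e-02]), 'qvel': array([ 0.00010473, -0.00192355, -0.0018454 ,  0.00053251, -0.00117097,
        0.00041796]), 'joint_torque': array([ 1.60239833e-03, -5.44982564e+01, -2.73919344e+01,  6.44510449e-02,
        2.04728247e-02, -4.93635298e-05]), 'ee_pos': array([ 163.46538205, -602.80414547,  222.08683048]), 'orientation': array([-3.11290602e+00, -4.14498700e-01,  2.31442606e-04]), 'ft_force': array([-0.17405493, -0.34719353, -0.51104897]), 'moment': array([-0.03084775,  0.05790458, -0.0203736 ]), 'width': 87.97208669886831}
```

View pics/scene0.png

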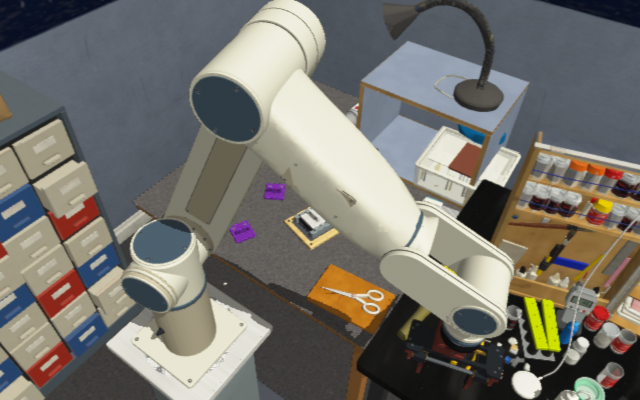

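View pics/side0.png

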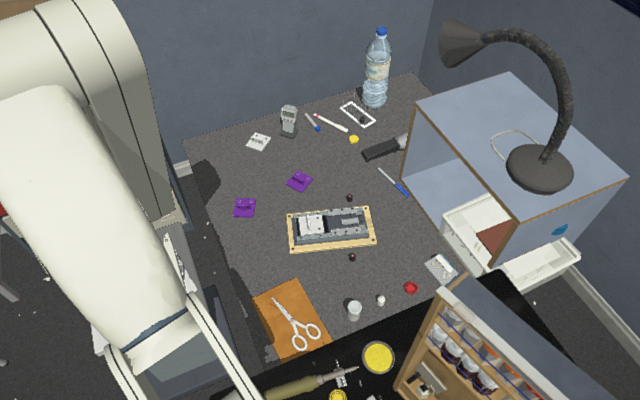

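Scene shows the jig at (312,225), largely behind the arm. Side shows the jig clearly at (332,228).

Bracket candidates in the side view:
- (312,224): aluminium, lying on the jig's plate.
- (258,141): spare bracket on the table.
- (245,207) and (300,181): purple look-alikes.

I choose (312,224) and check it in a close crop.

```bash
python3 - <<'E'
from h import *
im=dict(np.load("side.npz")); p=im["pixels"][195:265,275:390,::-1]
cv2.imwrite("pics/side0c.png",cv2.resize(p,None,fx=6.9,fy=6.9,interpolation=cv2.INTER_CUBIC))
P=cloud(im)
for u,v in[(288,210),(374,205),(377,246),(291,253),(312,224),(350,198),(352,258),(300,181)]: print(u,v,P[v,u].round(1))
# board blob: z 6..50 in jig region
sub=P[195:265,275:390].reshape(-1,3); col=im["pixels"][195:265,275:390].reshape(-1,3).astype(int)
for lo,hi in((7,17),(33,41),(60,70),(41,48)):
    m=(sub[:,2]>lo)&(sub[:,2]<hi); q=sub[m][:,:2].astype(np.float32); print(lo,hi,m.sum(),cv2.minAreaRect(q) if len(q)>5 else '')
print(np.median(sub[sub[:,2]<6,2]))
E
```

```text
288 210 [474.   57.1   1. ]
374 205 [730.  -38.3   3. ]
377 246 [ 6.674e+02 -1.737e+02 -4.000e-01]
291 253 [423.6 -94.2   4.8]
312 224 [510.1 -52.1  47.6]
350 198 [667.4   8.3  17.6]
352 258 [ 574.  -191.2   23.1]
300 181 [547.8 133.2  24. ]
7 17 1233 ((562.3002319335938, -67.06356811523438), (257.7259216308594, 285.85302734375), 61.66400146484375)
33 41 694 ((562.2556762695312, -65.1775131225586), (99.00607299804688, 211.62033081054688), 73.98025512695312)
60 70 30 ((499.41156005859375, -47.93670654296875), (44.80609893798828, 5.969356060028076), 67.57025146484375)
41 48 770 ((564.4481811523438, -66.75889587402344), (99.78250122070312, 202.59033203125), 71.77720642089844)
0.24297402180354766
```

View pics/side0c.png

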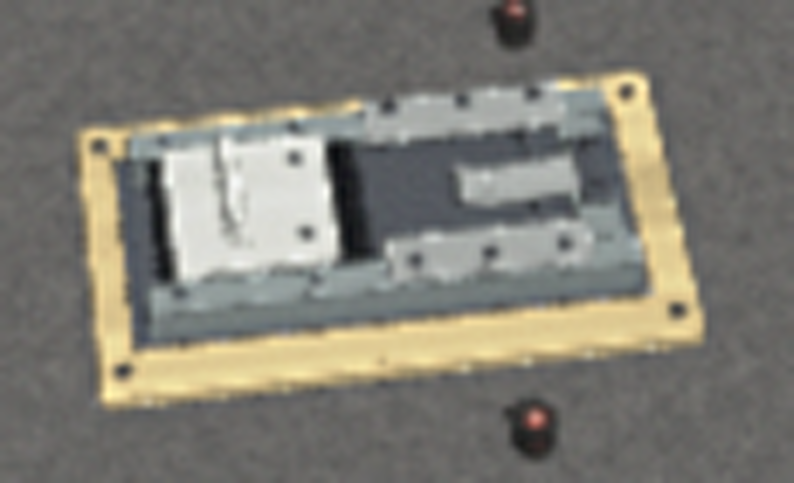

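The crop confirms it: the aluminium bracket is on the left (loading) end of the jig, foot at crop (195,205) and web at (232,190). The lips are around (470,110) and (490,245), with the leaf at (520,180). Next I work out the jig pose and check clearance along the path.

```bash
cat >> h.py <<'E'
def ray(im,u,v,z):
    d=att(im)@np.array([(u-im["cx"])/im["fx"],(v-im["cy"])/im["fy"],1]); e=np.array(im["eye"])
    return e+d*(z-e[2])/d[2]
def totool(dw): # world vec -> tool cm
    return R.from_rotvec(get_obs()["orientation"]).as_matrix().T@np.array(dw)/10
E
python3 - <<'E'
from h import *
im=dict(np.load("side.npz"))
C=np.array([ray(im,275+u/6.9,195+v/6.9,12)[:2] for u,v in[(80,130),(647,72),(703,340),(103,407)]])
print(C.round(1),C.mean(0)); 
a=(C[1]+C[2]-C[0]-C[3])/2; b=(C[0]+C[1]-C[2]-C[3])/2
print(np.linalg.norm(a),np.linalg.norm(b),np.degrees(np.arctan2(a[1],a[0])),np.degrees(np.arctan2(-b[0],b[1])))
# foot centre & web
print(ray(im,275+195/6.9,195+205/6.9,44))
A=np.array([163,-603]);B=np.array([495,-46])
for n in("side","scene"):
    P=cloud(dict(np.load(n+".npz"))).reshape(-1,3)
    d=(B-A)/np.linalg.norm(B-A); s=(P[:,:2]-A)@d; t=(P[:,:2]-A)@np.array([-d[1],d[0]])
    for k in range(0,700,100):
        m=(s>k)&(s<k+100)&(abs(t)<110)&(P[:,2]<500); print(n,k,m.sum(),np.percentile(P[m,2],[50,90,99]).round() if m.sum() else '')
E
```

```text
[[ 462.2   37.5]
 [ 710.2  -38.6]
 [ 665.2 -174.5]
 [ 418.3 -100. ]] [563.97958336 -68.89051292]
258.60916818379815 143.73845091633405 -16.91625126640148 -18.024269971214384
[486.34334804 -41.51347145  44.        ]
side 0 0 
side 100 2243 [167. 201. 206.]
side 200 1731 [ 14. 167. 169.]
side 300 2956 [10. 16. 20.]
side 400 2537 [ 3. 12. 15.]
side 500 2401 [ 1. 10. 20.]
side 600 2190 [28. 45. 65.]
scene 0 4214 [166. 347. 426.]
scene 100 2214 [165. 192. 201.]
scene 200 2123 [ -0.  19. 167.]
scene 300 3155 [ 7. 14. 20.]
scene 400 3338 [-2. 10. 14.]
scene 500 3016 [-3.  5. 25.]
scene 600 2059 [-0. 41. 63.]
```

Request:
play_rows(plan="1 0 0 -5 0 0 0; 1 3.7 -3.88 0 0 0 0; 1 3.7 -3.88 0 0 0 0; 1 3.7 -3.88 0 0 0 0; 1 3.7 -3.88 0 0 0 0; 1 3.7 -3.88 0 0 0 0; 1 3.7 -3.88 0 0 0 0; 1 3.7 -3.88 0 0 0 0; 1 3.7 -3.88 0 0 0 0; 1 3.7 -3.88 0 0 0 0; 1 3.7 -3.88 0 0 0 0; 1 3.7 -3.88 0 0 0 0; 1 3.7 -3.88 0 0 0 0; 1 0 0 2 0 0 8.1; 1 0 0 2 0 0 8.1; 1 0 0 2 0 0 8.1; 1 0 0 2 0 0 8.1; 1 0 0 0 0 0 0")

```text
t: 2.4
ee_pos: [469.0, -37.5, 191.4]
orientation: [3.106, -0.469, -0.005]
ft_force: [-0.5, 0.5, 0.9]
width: 9.8
```

```bash
python3 - <<'E'
from h import *
o=get_obs();M=R.from_rotvec(o["orientation"]).as_matrix()
print(o["t"],o["ee_pos"],M.round(4),o["ft_force"],o["width"],o["qpos"].round(2))
im=snap("wrist");snap("side");print(im["eye"],att(im).round(3))
cv2.imwrite("pics/w1.png",cv2.resize(im["pixels"][...,::-1],(800,500),interpolation=cv2.INTER_CUBIC))
E
```

```text
2.4 [469.02969987 -37.4801456  191.42831377] [[ 9.555e-01 -2.950e-01 -3.500e-03]
 [-2.950e-01 -9.555e-01  4.000e-04]
 [-3.400e-03  7.000e-04 -1.000e+00]] [-0.50064821  0.47980765  0.90110345] 9.7896558727872 [-0.11  0.24  1.99  0.    0.92  1.77]
[538.30633731 -57.72082192 352.08076869] [[-0.295 -0.921 -0.255]
 [-0.956  0.284  0.079]
 [-0.001  0.267 -0.964]]
```

View pics/w1.png

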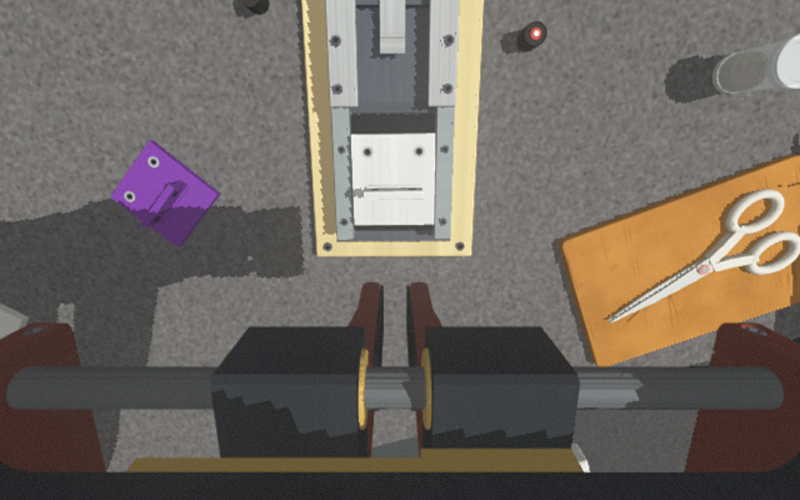

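The wrist view shows the bracket from (352,133) to (435,226) with its web at (392,190). It sits between the rails and short of the lips' mouth at row 107. I'll enlarge it.

```bash
python3 - <<'E'
from h import *
im=dict(np.load("wrist.npz"))
p=im["pixels"][60:210,230:400,::-1]
cv2.imwrite("pics/w1c.png",cv2.resize(p,None,fx=4,fy=4,interpolation=cv2.INTER_CUBIC))
E
```

```text
(no output)
```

View pics/w1c.png

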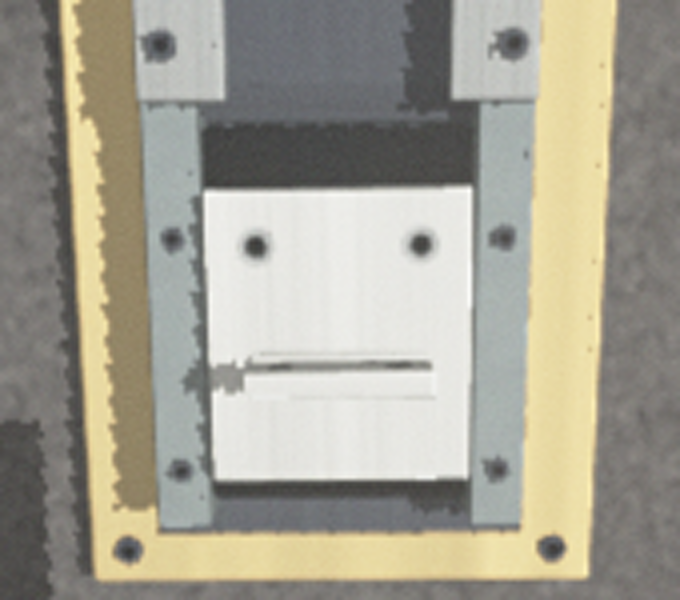

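```bash
python3 - <<'E'
from h import *
im=dict(np.load("wrist.npz"))
f=lambda u,v,z: ray(im,230+u/4-.4,60+v/4-.4,z)[:2]
yaw=lambda d: np.degrees(np.arctan2(d[1],d[0]))
FL,FR,RR,RL=[f(*q,44) for q in[(204,189),(472,186),(468,478),(214,481)]]
print("bracket",(FL+FR+RR+RL)/4,"len",np.linalg.norm(FL+FR-RL-RR)/2,"wid",np.linalg.norm(FL-FR),np.linalg.norm(RL-RR),"yaws",yaw(FL+FR-RL-RR),yaw(FL-FR)-90,yaw(RL-RR)-90)
l,r=f(225,101,44),f(452,99,44); print("lips",(l+r)/2,np.linalg.norm(l-r),yaw(l-r)-90)
l,r=f(97,580,12),f(588,578,12); print("boardrear",(l+r)/2,np.linalg.norm(l-r),yaw(l-r)-90); br=(l+r)/2
l,r=f(160,528,38),f(520,527,38); print("rails",(l+r)/2,np.linalg.norm(l-r),yaw(l-r)-90)
l,r=f(245,366,66),f(432,362,66); print("webtop",(l+r)/2,np.linalg.norm(l-r))
P=cloud(im); 
for u,v in[(340,440),(300,280),(240,45)]: print(P[60+v//4,230+u//4])
E
```

```text
bracket [507.11940679 -46.77464795] len 69.83919133770864 wid 62.684129896939496 63.141907259809784 yaws -16.595843741509988 -16.51674974343551 -16.43491285066885
lips [559.03065823 -62.58628073] 52.16896341403835 -16.658500138376823
boardrear [439.56035474 -26.59846782] 137.6728414231378 -16.880447602204256
rails [460.46158127 -32.44175092] 92.18040935536571 -16.961216933640912
webtop [503.85218343 -45.61136515] 42.12758527185065
[482.55373602 -39.71553396  42.98173884]
[522.4005766  -41.96403783  41.72169882]
[578.95892451 -44.24528945  25.79026025]
```

Request:
play_rows(plan="1 1.65 -0.22 3 0 0 -0.4; 1 0 0 4 0 0 0; 1 0 0 4 0 0 0; 1 0 0 1.5 0 0 0; 1 0 0 1 0 0 0; 1 0 0 0 0 0 0")

```text
t: 3.25
ee_pos: [487.2, -40.5, 58.2]
orientation: [-3.108, 0.459, -0.001]
ft_force: [-0.7, 0.0, -0.4]
width: 9.9
```

```bash
python3 - <<'E'
from h import *
o=get_obs();M=R.from_rotvec(o["orientation"]).as_matrix()
print(o["t"],o["ee_pos"],M[:,0].round(4),M[:,2].round(4),o["ft_force"],o["width"])
im=snap("wrist"); s=snap("side")
cv2.imwrite("pics/w2.png",np.hstack([cv2.resize(im["pixels"][120:320,220:420,::-1],(400,400),interpolation=cv2.INTER_CUBIC),cv2.resize(s["pixels"][180:270,280:370,::-1],(400,400),interpolation=cv2.INTER_CUBIC)]))
E
```

```text
3.25 [487.20461704 -40.47209732  58.1778073 ] [ 9.573e-01 -2.891e-01  8.000e-04] [ 8.e-04 -1.e-04 -1.e+00] [-7.27103854e-01  5.84403282e-04 -4.13727440e-01] 9.857958322816243
```

View pics/w2.png

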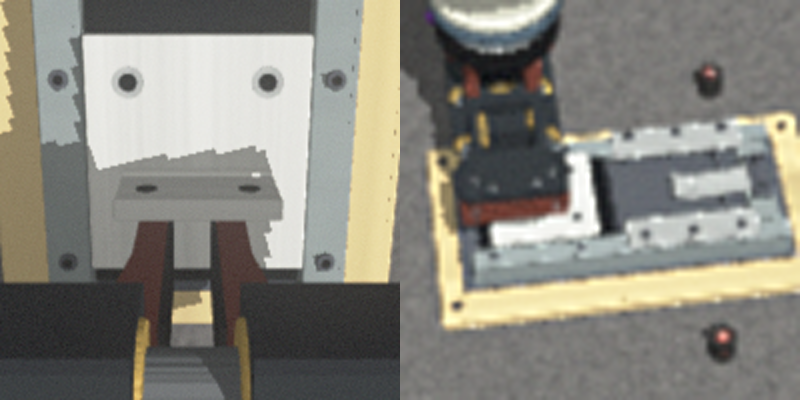

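The fingers are behind the web at crop (190,250), nearly centred on it at 198. I'll back off 1.5 mm and go down to the pad.

Request:
play_rows(plan="1 -0.15 0.1 0.8 0 0 0; 1 0 0 0.4 0 0 0; 1 0 0 0 0 0 0")

```text
t: 3.72
ee_pos: [484.7, -40.9, 45.4]
orientation: [3.108, -0.46, -0.001]
ft_force: [-0.8, -0.7, -0.4]
width: 10.0
```

Request:
play_rows(plan="1 0 0 0.2 0 0 0; 1 0 0 0.1 0 0 0; 1 0 0 0 0 0 0")

```text
t: 4.1
ee_pos: [485.1, -40.9, 43.0]
orientation: [-3.108, 0.46, -0.0]
ft_force: [-2.1, 0.2, 6.4]
width: 9.9
```

Request:
play_rows(plan="1 0 0 0.2 0 0 0; 1 0 0 0.1 0 0 0; 1 0 0 0 0 0 0")

```text
t: 4.47
ee_pos: [485.1, -40.9, 40.2]
orientation: [3.108, -0.46, 0.001]
ft_force: [-1.5, -0.5, 8.2]
width: 10.2
```

Request:
play_rows(plan="1 0 0 0.2 0 0 0; 1 0 0 0.1 0 0 0; 1 0 0 0 0 0 0")

```text
t: 4.85
ee_pos: [485.2, -41.0, 37.3]
orientation: [-3.108, 0.46, -0.001]
ft_force: [-1.7, 0.6, 10.0]
width: 9.9
```

Request:
play_rows(plan="1 0 0 0.1 0 0 0; 1 0 0 0 0 0 0")

```text
t: 5.1
ee_pos: [485.2, -40.9, 36.9]
orientation: [-3.108, 0.46, -0.001]
ft_force: [-4.7, 0.5, 18.9]
width: 9.6
```

Request:
play_rows(plan="1 0.3 0 0 0 0 0; 1 0.3 0 0 0 0 0; 1 0 0 0 0 0 0")

```text
t: 5.48
ee_pos: [490.9, -42.6, 36.9]
orientation: [-3.108, 0.46, -0.0]
ft_force: [-4.8, 1.3, 18.1]
width: 10.1
```

Request:
play_rows(plan="1 0.3 0 0 0 0 0; 1 0.3 0 0 0 0 0; 1 0.3 0 0 0 0 0; 1 0 0 0 0 0 0")

```text
t: 5.98
ee_pos: [499.6, -45.2, 37.0]
orientation: [-3.108, 0.46, -0.001]
ft_force: [-5.6, 1.9, 19.6]
width: 10.5
```

Request:
play_rows(plan="1 0.3 0 0 0 0 0; 1 0.3 0 0 0 0 0; 1 0.3 0 0 0 0 0; 1 0 0 0 0 0 0")

```text
t: 6.48
ee_pos: [508.3, -47.8, 37.0]
orientation: [-3.108, 0.46, -0.001]
ft_force: [-4.2, 1.1, 18.0]
width: 10.2
```

Request:
play_rows(plan="1 0.3 0 0 0 0 0; 1 0.3 0 0 0 0 0; 1 0.3 0 0 0 0 0; 1 0 0 0 0 0 0")

```text
t: 6.98
ee_pos: [516.9, -50.5, 37.0]
orientation: [-3.108, 0.46, -0.001]
ft_force: [-4.6, 1.2, 17.5]
width: 10.1
```

Request:
play_rows(plan="1 0.4 0 0 0 0 0; 1 0.4 0 0 0 0 0; 1 0.4 0 0 0 0 0; 1 0.4 0 0 0 0 0; 1 0.4 0 0 0 0 0; 1 0 0 0 0 0 0")

```text
t: 7.72
ee_pos: [536.4, -56.3, 36.9]
orientation: [-3.108, 0.46, -0.002]
ft_force: [-2.2, 1.1, 14.9]
width: 10.1
```

Request:
play_rows(plan="1 0.4 0 0.02 0 0 0; 1 0.4 0 0 0 0 0; 1 0.4 0 0 0 0 0; 1 0 0 0 0 0 0")

```text
t: 8.22
ee_pos: [546.5, -59.5, 36.7]
orientation: [-3.108, 0.46, 0.003]
ft_force: [-5.7, 2.5, 20.6]
width: 9.9
```

Request:
play_rows(plan="1 0.4 0 0 0 0 0; 1 0.4 0 0 0 0 0; 1 0.4 0 0 0 0 0; 1 0 0 0 0 0 0")

```text
t: 8.72
ee_pos: [557.7, -62.9, 36.7]
orientation: [-3.108, 0.46, 0.003]
ft_force: [-7.1, 1.3, 18.3]
width: 10.1
```

Request:
play_rows(plan="1 0.3 0 0 0 0 0; 1 0.3 0 0 0 0 0; 1 0.2 0 0 0 0 0; 1 0 0 0 0 0 0")

```text
t: 9.22
ee_pos: [565.3, -65.2, 36.5]
orientation: [-3.108, 0.46, 0.004]
ft_force: [-7.3, 1.5, 16.7]
width: 9.8
```

Request:
play_rows(plan="1 0.2 0 0.03 0 0 0; 1 0.2 0 0 0 0 0; 1 0 0 0 0 0 0")

```text
t: 9.6
ee_pos: [569.2, -66.4, 36.3]
orientation: [-3.108, 0.46, 0.003]
ft_force: [-7.1, 1.1, 16.4]
width: 10.2
```

Request:
play_rows(plan="1 0.15 0 0 0 0 0; 1 0.1 0 0 0 0 0; 1 0 0 0 0 0 0")

```text
t: 9.98
ee_pos: [570.2, -66.7, 36.3]
orientation: [-3.107, 0.46, 0.007]
ft_force: [-10.9, 3.9, 20.8]
width: 10.1
```

Request:
play_rows(plan="1 0.15 0 0 0 0 0; 1 0 0 0 0 0 0")

```text
t: 10.22
ee_pos: [570.2, -66.7, 36.3]
orientation: [-3.107, 0.46, 0.012]
ft_force: [-15.7, 4.9, 25.8]
width: 9.9
```

```bash
python3 - <<'E'
from h import *
o=get_obs(); print(o["t"],o["ee_pos"],o["ft_force"])
im=snap("wrist"); s=snap("side")
cv2.imwrite("pics/w3.png",np.hstack([cv2.resize(im["pixels"][100:300,220:420,::-1],(400,400),interpolation=cv2.INTER_CUBIC),cv2.resize(s["pixels"][180:270,290:380,::-1],(400,400),interpolation=cv2.INTER_CUBIC)]))
E
```

```text
10.225 [570.23113592 -66.71437159  36.28744452] [-15.68511486   4.87415928  25.76441307]
```

View pics/w3.png

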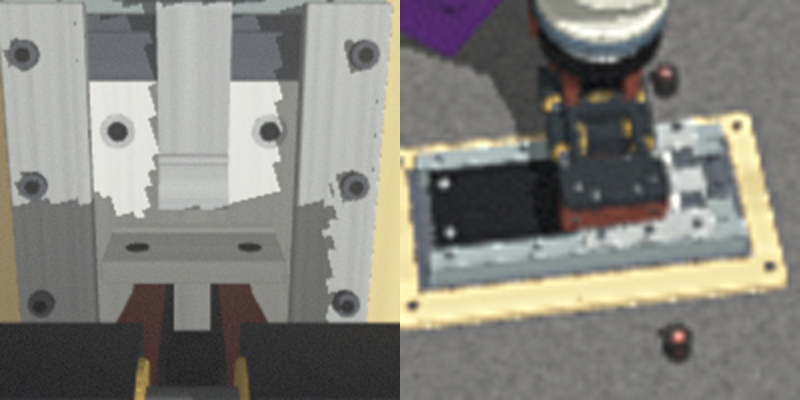

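```bash
python3 - <<'E'
from h import *
im=dict(np.load("wrist.npz")); P=cloud(im)
J=np.array([563.4,-63.9]);d=np.array([.9576,-.288]);n=np.array([.288,.9576])
for uc in(122,270):
  for vc in range(10,130,6):
    u,v=220+uc//2,100+vc//2; p=P[v,u]; print(uc,vc,((p[:2]-J)@d).round(1),((p[:2]-J)@n).round(1),p[2].round(1),im["pixels"][v,u])
# lip far ends / lips front for reference not visible
E
```

```text
122 10 81.2 17.2 35.8 [153 162 162]
122 16 79.8 18.2 26.7 [102 107 111]
122 22 78.3 18.3 26.4 [109 111 116]
122 28 76.8 18.2 27.7 [102 104 109]
122 34 75.5 17.6 34.0 [105 109 112]
122 40 74.0 17.6 34.2 [105 107 112]
122 46 72.6 17.7 33.8 [107 107 115]
122 52 71.1 17.7 34.0 [106 108 114]
122 58 69.7 17.7 34.7 [106 107 111]
122 64 68.2 17.7 34.6 [106 110 115]
122 70 66.8 17.6 35.9 [111 113 119]
122 76 65.2 17.8 35.0 [105 107 112]
122 82 63.7 17.9 34.6 [224 223 219]
122 88 62.3 17.8 35.9 [227 228 223]
122 94 60.7 17.9 35.0 [228 230 225]
122 100 59.2 18.0 34.7 [227 228 224]
122 106 57.8 17.9 35.8 [228 227 223]
122 112 56.2 18.0 35.7 [226 225 221]
122 118 54.6 18.1 35.0 [185 190 188]
122 124 52.9 18.3 34.1 [103 101 103]
270 10 81.2 -19.0 34.6 [153 163 160]
270 16 79.7 -20.0 26.6 [78 79 82]
270 22 78.2 -19.9 27.7 [78 79 81]
270 28 76.7 -20.1 27.1 [80 80 81]
270 34 75.4 -19.3 33.7 [105 107 112]
270 40 74.0 -19.2 35.1 [105 110 113]
270 46 72.5 -19.3 34.6 [110 112 118]
270 52 71.1 -19.4 34.4 [106 108 114]
270 58 69.5 -19.5 33.6 [106 109 112]
270 64 68.1 -19.5 33.9 [108 111 116]
270 70 66.5 -19.6 33.3 [114 116 120]
270 76 65.1 -19.5 34.5 [105 110 111]
270 82 63.6 -19.6 34.3 [221 222 218]
270 88 62.2 -19.6 34.7 [229 230 224]
270 94 60.7 -19.6 35.5 [227 228 223]
270 100 59.0 -19.8 34.1 [228 228 224]
270 106 57.7 -19.7 35.5 [228 228 224]
270 112 56.1 -19.8 34.8 [224 223 220]
270 118 54.6 -19.8 35.4 [193 193 192]
270 124 53.1 -19.8 35.7 [68 70 69]
```

The pale bracket's front edge (crop row 80) butts against the end-stop block, measured at jig x 65–76 and z≈34. It is home, so I'll unload the press, ease off the web and lift clear.

Request:
play_rows(plan="1 0 0 -0.12 0 0 0; 1 -0.15 0 -0.1 0 0 0; 1 -0.2 0 -0.2 0 0 0; 1 -0.1 0 -0.4 0 0 0; 1 -0.1 0 -1 0 0 0; 1 0 0 -3 0 0 0; 1 0 0 -5 0 0 0; 1 -3 0 -5 0 0 0; 1 -5 0 -2 0 0 0; 1 -5 0 0 0 0 0; 1 0 0 0 0 0 0; 1 0 0 0 0 0 0")

```text
t: 11.82
ee_pos: [445.7, -28.8, 204.4]
orientation: [-3.108, 0.459, -0.005]
ft_force: [-0.3, -0.2, 0.1]
width: 10.2
```

```bash
python3 - <<'E'
from h import *
o=get_obs(); print(o["t"],o["ee_pos"],o["ft_force"])
im=snap("wrist"); s=snap("side")
p=im["pixels"][0:230,200:430,::-1]
cv2.imwrite("pics/w4.png",np.hstack([cv2.resize(p,(520,520),interpolation=cv2.INTER_CUBIC),cv2.resize(s["pixels"][100:300,240:348,::-1],(280,520),interpolation=cv2.INTER_CUBIC)]))
P=cloud(im); J=np.array([563.4,-63.9]);d=np.array([.9576,-.288]);n=np.array([.288,.9576])
Q=P.reshape(-1,3); x=(Q[:,:2]-J)@d; y=(Q[:,:2]-J)@n
for k in range(-104,80,6):
    m=(abs(x-k)<2)&(abs(abs(y)-18)<5)
    if m.sum(): print(k,m.sum(),np.median(Q[m,2]).round(1),im["pixels"].reshape(-1,3)[m].mean(0).round())
E
```

```text
11.825 [445.6924768  -28.81831838 204.37669048] [-0.2890729  -0.24269652  0.11124674]
-104 2628 308.4 [85. 76. 54.]
-98 1829 307.4 [59. 61. 63.]
-92 4530 303.2 [55. 57. 59.]
-86 68 35.0 [71. 69. 67.]
-80 76 34.8 [70. 68. 66.]
-74 79 34.8 [70. 69. 67.]
-68 76 34.9 [71. 69. 67.]
-62 76 34.8 [71. 70. 68.]
-56 80 35.0 [72. 70. 69.]
-50 100 34.9 [73. 72. 69.]
-44 80 34.8 [73. 72. 70.]
-38 80 35.0 [74. 73. 71.]
-32 88 34.9 [75. 74. 72.]
-26 84 34.9 [76. 76. 74.]
-20 86 34.9 [77. 76. 75.]
-14 84 34.9 [79. 78. 76.]
-8 62 24.2 [ 99. 100. 102.]
-2 86 35.1 [235. 235. 231.]
4 92 34.8 [232. 232. 229.]
10 100 34.8 [232. 232. 229.]
16 129 35.7 [195. 195. 191.]
22 100 56.9 [239. 239. 236.]
28 21 35.2 [235. 235. 232.]
34 102 35.1 [232. 232. 229.]
40 103 34.9 [234. 234. 231.]
46 96 35.0 [234. 234. 231.]
```

View pics/w4.png

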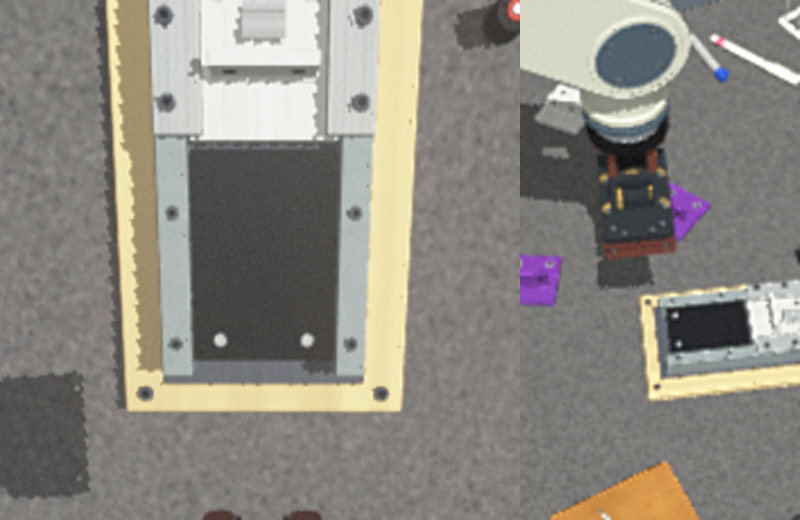

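The plate is up: it reads 34.9 mm, the same as the bracket's 36 mm foot, against about 28 mm if it were down. It spans crop (190,145)–(338,360), with a narrow gap before the bracket's rear edge at row 138. The gripper is clear.

```bash
python3 -c "
from workcell import *
print(close_job())"
```

```text
the job is handed in; nothing more can be done
None
```

The bracket is loaded in the jig, against the end stop and locked in by the black plate; I handed the job in at about 12 s of the 34 s allowed.

**What I did:** I pressed on the foot with nearly closed fingers until the plate bottomed at about 19 N. I then slid the bracket under the lips and leaf spring, keeping it pressed down at about 15–21 N. At the stop it moved no further, and the press reached 26 N with 16 N of push. I eased off, lifted straight up and moved clear.

**Last checks:**
- **Bracket home:** with the fingers still pressing, the bracket's front edge met the stop face, measured at about jig x 64.5 mm against a nominal 65 mm. After release it measured at the same level as before, with its rear edge just ahead of the plate.
- **Plate up:** the plate top read 34.9 mm. The bracket's foot, which should be at 36 mm, read the same, so this is a camera offset of about 1 mm. The gap between plate and bracket is visible.
- **Arm clear:** the fingers are about 200 mm up and the wrist force is about zero.
- **Other objects:** I steered clear of them and felt no stray contact, but I did not re-measure their positions.

No check failed. The one disagreement was the TCP reading, which put the bracket about 2 mm short of home; that is within the camera calibration, and the wrist camera showed it against the stop.

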